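# Tighten the inclined wedge clamp with the long socket key and start the machine

## Robot

A 6-joint arm with a two-finger parallel gripper is mounted at the origin on a cart in front of the work surface, level with it; the furniture and walls round the work are solid. World frame = base frame: x ahead of the robot, y to its left, z up, the work surface at z = 0. Lengths are in m, angles in rad, forces in N, time in s.
With the tool pointing down it reaches from about 0.3 to 1 m from the base axis. Payload 5.1 kg.
Tool frame: the origin (TCP) lies at the very end of the fingers, on their centre line; the grasp point (between the pads) lies 19 mm behind it (pinch_z is the distance from the TCP to the grasp point, in m); z points along the fingers, y is the line along which they close (so a half turn about z gives the same grasp; the last joint's range is limited). The gripper opens to 95 mm and grips with 3 to 60 N. Pads are 20 mm wide; open, the fingers measure 119 mm over their backs; the gripper's body (75 mm by 180 mm) begins 59 mm behind the grasp point.
Start: joints at [-1.247, 0.124, 1.65, -0, 1.367, -0.083], TCP at [0.257, -0.597, 0.215] pointing down, gripper open.
Joint ranges: [-2.61, 2.61], [-1.02, 2.33], [0.03, 2.71], [-1.35, 4.49], [0.32, 2.68], [-2.91, 2.91]. Speed limits (rad/s): [2.57, 2.57, 3.14, 3.14, 3.14, 3.14].

## Interface

Orientations are given as a 3x3 rotation matrix whose columns are the frame's x, y, z axes.
In Python, from cell import read_state, snapshot, camera_info, close_job, pinch_z gives the robot as it stands.
- The arm moves only by the tool drive_tool, never from a script. Its argument "steps" is a list that holds one entry, the list of rows, each a list of 7 numbers: the shift along the tool's x, y, z as a fraction of full scale, then the turn, a rotation vector about the tool's x, y, z as a fraction of full scale, then the gripper command: -1 is fully open, 1 is shut, values between are in proportion. A call has exactly 10 rows; each row is the pose to reach, as a shift and turn from the pose commanded when the call began, along the tool's axes at that moment, turning the shorter way round; what a row does not reach only later rows make up. Full scale, the value 1, is 60 cm for a shift and pi rad for a turn. A row lasts 1/8 s, in which the tool goes at most 62.5 mm and 10.7 degrees, less where a joint would pass 70% of its speed; a pose out of reach is approached as far as the arm can. A call with a number of a shift or a turn outside -1 to 1 is refused whole. A call with a gripper value outside its range is refused whole. The fingers move at their own pace and stop on an object; "squeeze" is the grip in N (left out, the last holds). Time passes only in rows, so rows that repeat a pose let the fingers close, or fill a call up. It gives the time, the measured TCP pose, the force, the opening and the grip force at its end, in the units of the state.
- read_state(): the state, without advancing time (a new reading comes with each control period).
- snapshot(name): name is "scene" or "top" or "wrist"; returns (picture, depth): 384x512x3 uint8, blue, green, red; 384x512 float32, m along the optical axis (not along the pixel's ray), 0 where there is no reading.
- camera_info(name): a dict with "intrinsics" (3x3 intrinsics, pixels), "origin" and "orientation" of the camera in the world; the wrist camera has in their place "tool_from_camera" (4x4, takes a point from camera to tool coordinates, whose origin is the TCP and whose axes are the flange's). Camera axes: x right, y down, z forward; pixel columns grow to the right and rows downward; lengths in m; the calibration is good to about 2 mm. A picture is of the moment at which its call begins: read the wrist's pose just before it. camera_info takes no time and is no camera call.
- close_job(): hands the job in; it is judged then, once.
The state is a dict: "time": time; "joint_positions": joint angles; "dq": joint speeds; "joint_efforts": joint torques, N m; "position": TCP position; "tcp_rot": TCP orientation; "force": force on the tool from outside, world axes, zero at the start; "wrist_torque": the same for the moment, N m; "width": finger opening in m; "finger_force": force on a finger pad.
Only numpy, scipy, OpenCV 4.12 (cv2) and the standard library are available. Lean on these libraries where they do the work, as an engineer would, in place of code of your own. Each camera call takes 0.05 s, during which the arm holds its last target. There are 200 camera calls.

## Task

Take the long socket key from its stand and use it to turn the screw at the bottom of the clamp's leaning barrel clockwise until it stops, so that the specimen is held, then put the key back upright in its stand. Only then press the small button on the control box fully down and let it come back up, and after it do the same with the large button, never both together. Leave the other things on the bench alone.

Things in the scene. Friction and masses are not known exactly. Their poses are not given: they have to be found in the camera images.
- clamp: fixed specimen clamp: dark steel base plate 12 mm thick with a leaning steel barrel, a sliding jaw, a black round specimen 30 mm wide and a fixed jaw behind it. Origin on the bench; +x points from barrel to jaws. Plate from x = -92 to +118 mm, y = -50 to +50 mm. The top of the barrel leans 0.50 rad (29 degrees) from vertical towards the clamp's -x. Specimen and jaws are at most 51 mm high.
- bore_mouth (a point): centre of the barrel's mouth, 116 mm above the bench, 39 mm towards -x from the clamp's origin; z is the barrel's axis, out of the bore; y is the clamp's y. Barrel 52 mm outside diameter, 64 at the mouth. Bore 32 mm wide, 84 mm deep along the axis; its last 9 mm flare to about 46 mm as a lead-in. With the key fully on the screw head, the key's origin lies 80 to 84 mm below the mouth.
- screw_head (a point): top centre of the brass screw head on the bore's axis, 68.5 mm below the mouth. Head square, 14.5 mm across flats, 15 mm high, its upper 8 mm tapered to help the socket on; the socket has about 0.15 rad of play on it either way. With screw at 0 its flats are parallel to the bore_mouth point's x and y axes. The point turns with the screw; z points out of the bore.
- screw (a joint): angle of the screw in rad; 0 = fully loose, grows clockwise seen from the mouth, hard stop (tight) at 1.6. It starts between 0.3 and 0.7 and stays where it is left; friction torque about 0.12 N m. Turning it moves the sliding jaw up to the specimen, 3.1 mm per rad.
- key: steel socket key, 165 mm long, 0.2 kg, upright in its stand. Origin at the centre of the socket's mouth (lower end), z along the shaft towards the handle. Socket z = 0 to 34 mm, 28.4 mm outside diameter, with a square recess 16.5 mm across flats, 18 mm deep. Shaft 13 mm diameter. Handle: 20 x 20 mm square bar, z = 112 to 165 mm. Flats of handle and recess are parallel to the key's x and y axes.
- stand: fixed plain grey plastic block 70 x 70 x 45 mm, origin at the centre of its underside, with a round pocket 41 mm wide and 37 mm deep in the middle of its top (pocket floor 8 mm above the bench); the key stands in it on its socket end.
- control: fixed grey control box of the machine, 142 x 84 x 40 mm, origin at the centre of its underside. Small button on its -x side, large one on its +x side, 70 mm apart. It may lie turned any way round.
- small_button_top (a point): centre of the top of the small round grey button, 18 mm diameter, 62 mm above the bench, 10 mm proud of its round collar (34 mm diameter). Presses straight down.
- large_button_top (a point): centre of the top of the large round grey button, 34 mm diameter, 62 mm above the bench, 10 mm proud of its round collar (50 mm diameter). Presses straight down.
- small_button (a joint): travel of the small button in m: 0 = out, 0.006 = fully down (about 5 N); springs back.
- large_button (a joint): travel of the large button in m: 0 = out, 0.006 = fully down (about 5 N); springs back.
- objective_can: bystander: black and grey round can, 37 mm diameter, 54 mm high, loose; origin under its centre
- spare_eyepiece: bystander: black stepped eyepiece, 34 mm diameter, 51 mm high, loose; origin under its centre
- mount_e: bystander: round specimen mount, 30 mm diameter, 21 mm high, loose; origin under its centre

How it is judged:
By the outcome, as a careful person would: the job done as asked, in the order asked, and still so for the second after the job is handed in, with the robot touching nothing.
It also fails if it takes over 69 s, if anything falls off the work surface, if the arm or the gripper's body presses on something with over 40 N, if the wrist force passes 120 N, or if a joint passes its speed limit or range.

## Working session

There is one attempt and no reset: what is moved stays moved. The work goes in short steps, Python scripts to look and compute and a tool call to move; the robot and the scene stay as the last step left them, time stands still between calls to the robot, and variables do not carry over. Pictures are saved under pics/ and viewed, at most 10 in all, crops included, and the job is handed in when it is done.

Besides the shell and the picture viewer there is one more tool, called by a JSON object that holds its "method" and its "body". drive_tool: Moves the arm, as the interface text tells. Its arguments: {"type":"object","properties":{"steps":{"type":"array"},"squeeze":{"type":"number"}},"required":["steps"]}

```bash
mkdir -p pics; ls; python3 - <<'E'
from cell import *
import cv2,numpy as np
print(read_state()); print(pinch_z)
for n in("scene","top"):
    p,d=snapshot(n); cv2.imwrite(f"pics/{n}0.png",p); np.savez(f"{n}0.npz",p=p,d=d); print(n,camera_info(n))
print(camera_info("wrist"))
E
```

```text
pics
{'time': 0.0, 'joint_positions': array([-1.24660320e+00,  1.24500656e-01,  1.65165471e+00, -2.21754522e-05,
        1.36750167e+00, -8.26273150e-02]), 'dq': array([ 0.00148582,  0.0005537 , -0.00026195,  0.00095573, -0.00149752,
        0.00030104]), 'joint_efforts': array([-1.30402517e-03, -4.17605424e+01, -3.59935355e+01,  7.73699814e-02,
        4.91432834e-02, -1.62545307e-04]), 'position': array([ 0.25694663, -0.59636377,  0.21340134]), 'tcp_rot': array([[ 9.18381857e-01,  3.95694712e-01, -6.78183220e-04],
       [ 3.95695265e-01, -9.18379799e-01,  1.94992360e-03],
       [ 1.48744687e-04, -2.05912834e-03, -9.99997869e-01]]), 'force': array([-0.60939527,  0.11364091, -0.06851418]), 'wrist_torque': array([-0.07053762,  0.02619175,  0.01016474]), 'finger_force': 0.0, 'width': 0.09527148986803025}
0.0188
scene {'intrinsics': array([[479.95797645,   0.        , 256.56430979],
       [  0.        , 479.95797645, 189.50433715],
       [  0.        ,   0.        ,   1.        ]]), 'origin': array([-0.44009921, -0.56610161,  0.58659281]), 'orientation': array([[ 0.49590399, -0.3599
[... 342 characters left out ...]
8683]), 'orientation': array([[-0.02106715, -0.9975254 ,  0.06707644],
       [-0.99936321,  0.0229435 ,  0.02732692],
       [-0.02879827, -0.06645803, -0.99737355]])}
{'intrinsics': array([[306.35335399,   0.        , 256.76953521],
       [  0.        , 306.35335399, 189.02145296],
       [  0.        ,   0.        ,   1.        ]]), 'tool_from_camera': array([[ 3.82946985e-04, -9.70982924e-01, -2.39148520e-01,
         6.66476313e-02],
       [ 9.99999879e-01,  4.45328529e-04, -2.06814822e-04,
         1.41182701e-03],
       [ 3.07313319e-04, -2.39148412e-01,  9.70982977e-01,
        -1.70256347e-01],
       [ 0.00000000e+00,  0.00000000e+00,  0.00000000e+00,
         1.00000000e+00]])}
```

View pics/scene0.png

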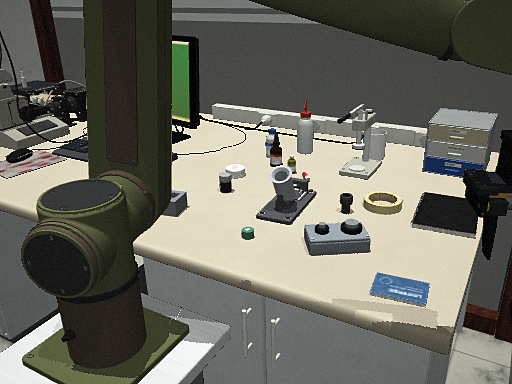

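View pics/top0.png

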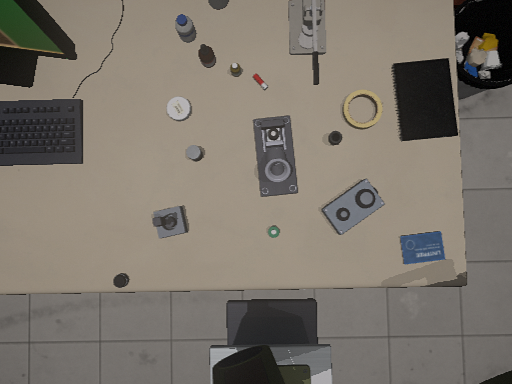

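The scene view shows the clamp at (287,195) with its barrel leaning towards the robot, the control box at (337,238), and the stand half hidden by the arm at (175,203). In the top view the stand and key are at (170,221), the clamp at (275,157) with its mouth at (277,170), and the control box at (353,207) with its small button at (343,214) and large at (366,198).

```bash
cat > h.py <<'E'
import numpy as np,cv2
from cell import *
from scipy.spatial.transform import Rotation as R
def cam(name,st=None):
    c=camera_info(name);K=c["intrinsics"]
    if name=="wrist":
        T=c["tool_from_camera"]; Rt=st["tcp_rot"]
        return K,Rt@T[:3,3]+st["position"],Rt@T[:3,:3]
    return K,np.array(c["origin"]),np.array(c["orientation"])
def cloud(d,K,o,Rm):
    v,u=np.mgrid[:d.shape[0],:d.shape[1]]
    return (np.stack([(u-K[0,2])/K[0,0],(v-K[1,2])/K[1,1],np.ones_like(d)],-1)*d[...,None])@Rm.T+o
def ray(uv,z,K,o,Rm):
    r=Rm@np.array([(uv[0]-K[0,2])/K[0,0],(uv[1]-K[1,2])/K[1,1],1]); return o+r*(z-o[2])/r[2]
def proj(P,K,o,Rm):
    q=(np.atleast_2d(P)-o)@Rm; return np.c_[K[0,0]*q[:,0]/q[:,2]+K[0,2],K[1,1]*q[:,1]/q[:,2]+K[1,2]]
def rel(target_p,target_R,st=None):
    st=st or read_state(); Rt=st["tcp_rot"]
    s=Rt.T@(np.array(target_p)-st["position"])/0.6
    w=R.from_matrix(Rt.T@target_R).as_rotvec()/np.pi
    return np.round(s,4),np.round(w,4)
E
python3 - <<'E'
from h import *
f=np.load("top0.npz");d=f["d"];p=f["p"];c=cam("top");P=cloud(d,*c)
def box(n,u0,u1,v0,v1,z0,z1):
    q=P[v0:v1,u0:u1].reshape(-1,3);q=q[(q[:,2]>z0)&(q[:,2]<z1)]
    r=cv2.minAreaRect((q[:,:2]*1000).astype(np.float32))
    print(n,len(q),q.mean(0).round(4),[np.round(x,1) for x in r])
box("stand",145,195,195,245,.035,.055)
box("key",145,200,195,245,.15,.2)
box("plate",240,310,105,205,.005,.02)
box("mouth",240,310,105,205,.095,.14)
box("jaws",240,310,105,205,.035,.06)
box("ctrltop",310,395,170,245,.032,.046)
box("btn",310,395,170,245,.056,.07)
for n,a in(("can",(180,210,140,165)),("eyep",(322,348,125,150)),("mount",(262,288,220,242)),("dark121",(110,132,270,292))): box(n,*a,.012,.08)
im=np.hstack([cv2.resize(p[a:a+90,b:b+90],(400,400),interpolation=cv2.INTER_CUBIC) for a,b in((175,125),(108,232))])
print(proj([[.257,-.6,0]],*c))
E
```

```text
stand 548 [0.4804 0.2509 0.0429] [array([480.7, 255. ]), array([69.9, 71.2]), np.float64(11.9)]
key 87 [0.4813 0.2547 0.1693] [array([481.4, 256.8]), array([19.5, 21.6]), np.float64(5.4)]
plate 1751 [ 0.6434 -0.0239  0.011 ] [array([654.1, -21.8]), array([254.8, 173.4]), np.float64(4.0)]
mouth 386 [ 0.6032 -0.028   0.1109] [array([607.2, -28.3]), array([58.8, 65.6]), np.float64(88.1)]
jaws 453 [ 0.6974 -0.0203  0.0457] [array([676.3, -25.9]), array([131.5,  59.4]), np.float64(8.4)]
ctrltop 1300 [ 0.508  -0.2176  0.0382] [array([ 510.4, -221.8]), array([ 82.3, 141.4]), np.float64(33.9)]
btn 169 [ 0.5211 -0.2375  0.0603] [array([ 511.4, -226.3]), array([31.4, 93.4]), np.float64(37.1)]
can 190 [0.6591 0.1865 0.0492] [array([660.4, 188.3]), array([35.8, 35.9]), np.float64(4.0)]
eyep 156 [ 0.6893 -0.1793  0.046 ] [array([ 690.1, -180.3]), array([33. , 32.6]), np.float64(45.3)]
mount 103 [ 0.4497 -0.0145  0.0193] [array([449.7, -14.6]), array([26.2, 28.8]), np.float64(88.6)]
dark121 151 [0.3306 0.3888 0.0261] [array([330.1, 390.5]), array([32.8, 31.9]), np.float64(64.3)]
[[500.05780804 301.13114478]]
```

```bash
python3 - <<'E'
from h import *
f=np.load("top0.npz");d=f["d"];c=cam("top");P=cloud(d,*c)
# buttons
q=P[170:245,310:395];m=((q[...,2]>.056)&(q[...,2]<.07)).astype(np.uint8)
n,l,s,ce=cv2.connectedComponentsWithStats(m)
for i in range(1,n):
    if s[i,4]>10: print("btn",s[i,4],q[l==i].mean(0).round(4))
yaw=.07; cx=np.array([np.cos(yaw),np.sin(yaw),0]);cy=np.array([-np.sin(yaw),np.cos(yaw),0])
a=-np.sin(.5)*cx+np.cos(.5)*np.array([0,0,1])
m=np.array([.605,-.028,.116])
zc=-a;yc=-cy;xc=np.cross(yc,zc);T=camera_info("wrist")["tool_from_camera"]
Rt=np.c_[xc,yc,zc]@T[:3,:3].T; o=m+.24*a; tp=o-Rt@T[:3,3]
print(tp,Rt); print(rel(tp,Rt))
E
```

```text
btn 131 [ 0.5298 -0.2505  0.0602]
btn 37 [ 0.491  -0.1928  0.0606]
[ 0.577371   -0.05399265  0.16688958] [[-0.18195119  0.87536549  0.4479163 ]
 [ 0.96060927  0.06092944  0.27114098]
 [ 0.21005617  0.47960698 -0.8519704 ]]
(array([ 0.8481, -0.6189,  0.079 ]), array([-0.0923,  0.1637, -0.4015]))
```

{"method": "drive_tool", "body": {"steps": [[[0.85,-0.62,0.05,-0.092,0.164,-0.4,-1],[0.85,-0.62,0.05,-0.092,0.164,-0.4,-1],[0.85,-0.62,0.05,-0.092,0.164,-0.4,-1],[0.85,-0.62,0.05,-0.092,0.164,-0.4,-1],[0.85,-0.62,0.05,-0.092,0.164,-0.4,-1],[0.85,-0.62,0.05,-0.092,0.164,-0.4,-1],[0.85,-0.62,0.05,-0.092,0.164,-0.4,-1],[0.85,-0.62,0.05,-0.092,0.164,-0.4,-1],[0.85,-0.62,0.05,-0.092,0.164,-0.4,-1],[0.85,-0.62,0.05,-0.092,0.164,-0.4,-1]]]}}

```text
time: 1.35
position: [0.5752, -0.0578, 0.1846]
tcp_rot: [[-0.178, 0.876, 0.449], [0.961, 0.057, 0.27], [0.211, 0.48, -0.852]]
force: [0.4, 0.0, 0.2]
width: 0.0951
finger_force: 0.0
```

```bash
python3 - <<'E'
from h import *
T=camera_info("wrist")["tool_from_camera"]
Rt=np.array([[-0.18195119,0.87536549,0.4479163],[0.96060927,0.06092944,0.27114098],[0.21005617,0.47960698,-0.8519704]])
print(rel([.5774,-.054,.167],Rt)); s=read_state(); print(s["position"],s["joint_positions"],s["time"])
E
```

```text
(array([-0.0008, -0.0105,  0.0283]), array([ 0.0003,  0.0005, -0.0013]))
[ 0.57521977 -0.05777327  0.18457082] [-0.41398224 -0.24318285  2.12647738  0.53729003  0.9885416  -0.78010134] 1.35
```

Arrived; a look down the bore from here.

```bash
python3 - <<'E'
from h import *
s=read_state();p,d=snapshot("wrist");c=cam("wrist",s);np.savez("w1.npz",p=p,d=d,o=c[1],R=c[2])
uv=proj([[.605,-.028,.116]],*c);print(uv)
u,v=uv[0].astype(int)
a=cv2.resize(p,(400,300));b=cv2.resize(p[v-40:v+40,u-40:u+40],(400,400),interpolation=cv2.INTER_CUBIC)
im=np.zeros((400,800,3),np.uint8);im[:300,:400]=a;im[:,400:]=b;cv2.imwrite("pics/w1.png",im);print(u,v)
E
```

```text
[[250.25360499 183.29889135]]
250 183
```

View pics/w1.png

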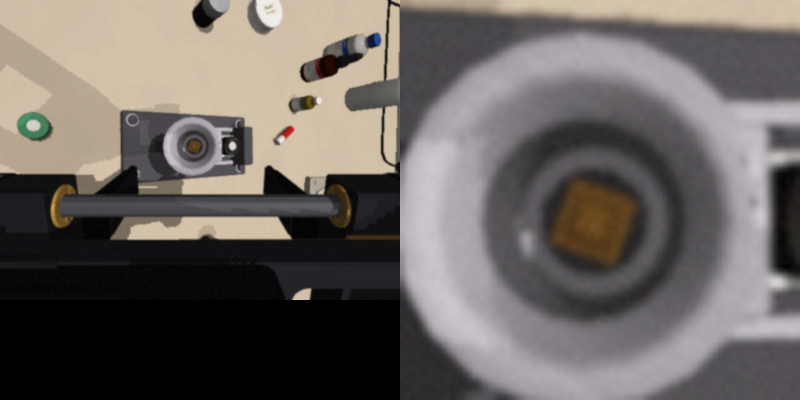

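The wrist view shows straight down the bore: brass square head at about (249,188), tilted roughly 20° in the image, mouth ring centred near (247,184), plate around it.

```bash
python3 - <<'E'
from h import *
f=np.load("w1.npz");p,d=f["p"],f["d"];K=camera_info("wrist")["intrinsics"];c=(K,f["o"],f["R"]);P=cloud(d,*c)
# plate
z=P[...,2];m=(abs(z-.012)<.004)&(p.max(-1)<110)
m[:110]=0;m[240:]=0;m[:,:140]=0;m[:,340:]=0
q=P[m];
print("plate z",np.median(q[:,2]),len(q))
n,l,s,ce=cv2.connectedComponentsWithStats(m.astype(np.uint8));i=1+s[1:,4].argmax();q=P[l==i]
print("platerect",cv2.minAreaRect((q[:,:2]*1000).astype(np.float32)),s[i])
# left (-x) edge and top(+y) edges of plate by line fits in world at z=.012
ft=np.load("top0.npz")
# mouth: points near expected plane
for yaw in(.07,):
    cx=np.array([np.cos(yaw),np.sin(yaw),0]);a=-np.sin(.5)*cx+np.cos(.5)*np.array([0,0,1]);cy=np.cross([0,0,1],cx)
    ex=np.cross(cy,a)
    D=P-np.array([.605,-.028,.116]);h=D@a
    sel=(abs(h)<.006)&(np.hypot(D@ex,D@cy)<.045);sel[:140]&=True
    X=np.c_[(D@ex)[sel],(D@cy)[sel]]
    print("h",np.median(h[sel]),len(X))
    mm=sel.astype(np.uint8)
    (cc,rr)=cv2.minEnclosingCircle((X*1000).astype(np.float32));print("encl",cc,rr)
    k,_=cv2.findContours(mm,cv2.RETR_CCOMP,cv2.CHAIN_APPROX_NONE)
    for kk in k:
        if len(kk)>40:
            e=cv2.fitEllipse(kk);pt=ray(e[0],.116,*c);print("ell",np.round(e[0],2),np.round(e[1],1),pt.round(4))
hsv=cv2.cvtColor(p,cv2.COLOR_BGR2HSV)
b=((hsv[...,0]>8)&(hsv[...,0]<30)&(hsv[...,1]>120)).astype(np.uint8);b2=np.zeros_like(b);b2[170:205,232:268]=b[170:205,232:268]
k,_=cv2.findContours(b2,cv2.RETR_EXTERNAL,cv2.CHAIN_APPROX_NONE);k=max(k,key=cv2.contourArea)
r=cv2.minAreaRect(k);print("head",r,cv2.contourArea(k));M=cv2.moments(b2,True);print(M["m10"]/M["m00"],M["m01"]/M["m00"],np.median(d[b2>0]))
uv=proj([[.605,-.028,.116]+0.0*a,[.605,-.028,.116]-.0685*a,[.605,-.028,.116]-.0685*a+.03*ex],*c);print(uv)
# upsampled head angle
g=cv2.resize(p[170:205,232:268],None,fx=8,fy=8,interpolation=cv2.INTER_CUBIC);hs=cv2.cvtColor(g,cv2.COLOR_BGR2HSV)
bb=((hs[...,0]>8)&(hs[...,0]<30)&(hs[...,1]>120)).astype(np.uint8);k,_=cv2.findContours(bb,cv2.RETR_EXTERNAL,cv2.CHAIN_APPROX_NONE);k=max(k,key=cv2.contourArea);print(cv2.minAreaRect(k),cv2.contourArea(k))
E
```

```text
plate z 0.011971071519663923 6182
platerect ((650.7894287109375, -27.92249298095703), (207.90737915039062, 100.12802124023438), 4.347887992858887) [ 154  142  159   93 6086]
h 0.0020178998258872554 3074
encl (-4.030955791473389, -3.2488560676574707) 31.231643676757812
ell [245.48 187.22] [73.8 73.9] [ 0.6008 -0.0316  0.116 ]
ell [245.84 187.26] [41.5 42. ] [ 0.6011 -0.0316  0.116 ]
head ((248.39999389648438, 186.8000030517578), (13.914020538330078, 13.914020538330078), 18.43494987487793) 169.5
248.29896907216494 186.84536082474227 0.32615706
[[250.25360499 183.29889135]
 [251.61819554 184.42369497]
 [279.89482438 184.29740395]]
((134.0098876953125, 138.59901428222656), (113.65150451660156, 115.1199951171875), 20.85445785522461) 12129.5
```

```bash
python3 - <<'E'
from h import *
h=.1;Rt=np.array([[-np.sin(h),np.cos(h),0],[np.cos(h),np.sin(h),0],[0,0,-1]])
Rt=Rt
print(rel([.480,.255,.25],Rt))
E
```

```text
(array([ 0.5422, -0.0577, -0.0234]), array([ 0.1596, -0.0748,  0.0102]))
```

{"method": "drive_tool", "body": {"steps": [[[0.28,-0.03,-0.06,0.08,-0.037,0.005,-1],[0.542,-0.058,-0.023,0.16,-0.075,0.01,-1],[0.542,-0.058,-0.023,0.16,-0.075,0.01,-1],[0.542,-0.058,-0.023,0.16,-0.075,0.01,-1],[0.542,-0.058,-0.023,0.16,-0.075,0.01,-1],[0.542,-0.058,-0.023,0.16,-0.075,0.01,-1],[0.542,-0.058,-0.023,0.16,-0.075,0.01,-1],[0.542,-0.058,-0.023,0.16,-0.075,0.01,-1],[0.542,-0.058,-0.023,0.16,-0.075,0.01,-1],[0.542,-0.058,-0.023,0.16,-0.075,0.01,-1]]]}}

```text
time: 2.65
position: [0.4805, 0.2463, 0.2483]
tcp_rot: [[-0.092, 0.996, -0.001], [0.996, 0.092, -0.006], [-0.006, -0.002, -1.0]]
force: [0.8, -1.0, 0.1]
width: 0.0951
finger_force: 0.0
```

```bash
python3 - <<'E'
from h import *
s=read_state();p,d=snapshot("wrist");c=cam("wrist",s);np.savez("w2.npz",p=p,d=d,o=c[1],R=c[2]);print(s["position"],s["joint_positions"],s["dq"])
P=cloud(d,*c)
near=np.hypot(P[...,0]-.481,P[...,1]-.255)<.07
for n,z0,z1 in(("handle",.16,.18),("stand",.038,.05)):
    m=near&(P[...,2]>z0)&(P[...,2]<z1);q=P[m];r=cv2.minAreaRect((q[:,:2]*1000).astype(np.float32));print(n,len(q),np.median(q[:,2]),q.mean(0),r)
    mm=m.astype(np.uint8)
    k,_=cv2.findContours(mm,cv2.RETR_EXTERNAL,cv2.CHAIN_APPROX_NONE);k=max(k,key=cv2.contourArea);print(cv2.minAreaRect(k))
im=np.zeros((384,800,3),np.uint8);im[:,:512]=p
u,v=proj([[.481,.255,.17]],*c)[0].astype(int);print(u,v);im[:288,512:]=cv2.resize(p[v-48:v+48,u-48:u+48],(288,288));cv2.imwrite("pics/w2.png",im)
E
```

```text
[0.48050375 0.24631426 0.24832648] [ 0.37701011 -0.1376465   1.85392667 -0.00511113  1.42861772  0.28557327] [ 0.00354872  0.00098802 -0.00380934  0.0018313  -0.00089289  0.0013861 ]
handle 604 0.17300524456134828 [0.48175727 0.25459865 0.17238638] ((481.94586181640625, 253.30999755859375), (19.944149017333984, 20.145612716674805), 10.236833572387695)
((259.0049743652344, 184.5495147705078), (25.97047233581543, 23.98040008544922), 84.2894058227539)
stand 2288 0.04521842619729988 [0.4806626  0.25676605 0.04497481] ((481.2164611816406, 251.11734008789062), (70.18704986572266, 70.28386688232422), 11.696181297302246)
((257.7926940917969, 162.6341552734375), (56.87224197387695, 57.976558685302734), 83.6598129272461)
258 183
```

View pics/w2.png

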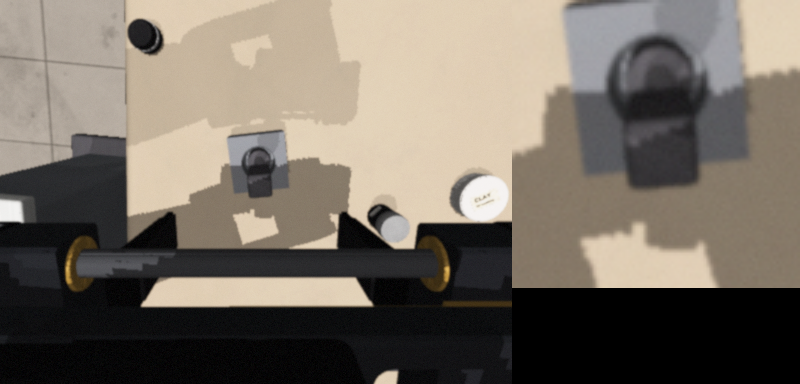

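The key stands upright in its stand; the handle top is at (258,185) in the full picture, the stand around (258,163), both turned about 11°.

```bash
python3 - <<'E'
from h import *
s=read_state();print(s["position"],s["time"])
h=.185;Rt=np.array([[-np.sin(h),np.cos(h),0],[np.cos(h),np.sin(h),0],[0,0,-1]])
print(rel([.482,.2535,.20],Rt),rel([.482,.2535,.127],Rt))
E
```

```text
[0.4804639  0.24648947 0.24836778] 2.7
(array([0.0119, 0.0038, 0.0805]), array([-0.0006,  0.0018, -0.0295])) (array([0.0126, 0.004 , 0.2022]), array([-0.0006,  0.0018, -0.0295]))
```

{"method": "drive_tool", "body": {"steps": [[[0.012,0.004,0.02,0,0.002,-0.03,-1],[0.012,0.004,0.08,0,0.002,-0.03,-1],[0.0125,0.004,0.15,0,0.002,-0.03,-1],[0.0125,0.004,0.2,0,0.002,-0.03,-1],[0.0125,0.004,0.2,0,0.002,-0.03,-1],[0.0125,0.004,0.2,0,0.002,-0.03,-1],[0.0125,0.004,0.2,0,0.002,-0.03,1],[0.0125,0.004,0.2,0,0.002,-0.03,1],[0.0125,0.004,0.2,0,0.002,-0.03,1],[0.0125,0.004,0.2,0,0.002,-0.03,1]]], "squeeze": 20}}

```text
time: 3.95
position: [0.4819, 0.2544, 0.1288]
tcp_rot: [[-0.187, 0.982, -0.001], [0.982, 0.187, 0.001], [0.001, -0.001, -1.0]]
force: [0.3, 0.5, 0.6]
width: 0.0603
finger_force: 0.0
```

{"method": "drive_tool", "body": {"steps": [[[0,0,0,0,0,0,1],[0,0,0,0,0,0,1],[0,0,0,0,0,0,1],[0,0,0,0,0,0,1],[0,0,0,0,0,0,1],[0,0,0,0,0,0,1],[0,0,0,0,0,0,1],[0,0,0,0,0,0,1],[0,0,0,0,0,0,1],[0,0,0,0,0,0,1]]], "squeeze": 50}}

```text
time: 5.2
position: [0.4818, 0.2544, 0.1285]
tcp_rot: [[-0.187, 0.982, -0.002], [0.982, 0.187, 0.001], [0.001, -0.002, -1.0]]
force: [0.3, -0.0, -0.1]
width: 0.0197
finger_force: 50.0
```

```bash
python3 - <<'E'
from h import *
s=read_state();Rt=s["tcp_rot"];print(s["position"],Rt,s["joint_positions"],s["wrist_torque"])
yaw=.0759;phi=.36-np.pi/2
cx=np.array([np.cos(yaw),np.sin(yaw),0]);cy=np.cross([0,0,1],cx);a=-np.sin(.5)*cx+np.cos(.5)*np.array([0,0,1]);ex=np.cross(cy,a)
Ri=np.c_[cy,ex,-a]@R.from_rotvec([0,0,phi]).as_matrix()
m=np.array([.600,-.0317,.116])
# key origin is L ahead of TCP along tool z
L=s["position"][2]-.008
print("L",L)
for dep in(-.06,-.03): print(dep,m+a*(-dep)+a*L, rel(m-a*dep+a*L,Ri))
np.savez("ins.npz",m=m,a=a,Ri=Ri,L=L,ex=ex,cy=cy,pick=s["position"],Rpick=Rt)
E
```

```text
[0.48179964 0.25435969 0.12847236] [[-1.87074311e-01  9.82344264e-01 -1.71729212e-03]
 [ 9.82345417e-01  1.87075431e-01  5.14716810e-04]
 [ 8.26892269e-04 -1.59068375e-03 -9.99998393e-01]] [ 3.86600162e-01 -3.70767494e-02  1.96606628e+00  1.19978137e-03
  1.21399984e+00  1.97996572e-01] [-0.04545939 -0.26714496 -0.0246932 ]
L 0.12047235837284023
-0.06 [ 0.51372604 -0.0382608   0.27437939] (array([-0.4888, -0.0394, -0.2435]), array([-0.1323, -0.1033, -0.342 ]))
-0.03 [ 0.5280674  -0.03717019  0.24805192] (array([-0.4916, -0.0155, -0.1997]), array([-0.1323, -0.1033, -0.342 ]))
```

{"method": "drive_tool", "body": {"steps": [[[0,0,-0.08,0,0,0,1],[0,0,-0.17,0,0,0,1],[-0.05,0,-0.25,-0.02,-0.01,-0.05,1],[-0.489,-0.04,-0.244,-0.132,-0.103,-0.342,1],[-0.489,-0.04,-0.244,-0.132,-0.103,-0.342,1],[-0.489,-0.04,-0.244,-0.132,-0.103,-0.342,1],[-0.489,-0.04,-0.244,-0.132,-0.103,-0.342,1],[-0.489,-0.04,-0.244,-0.132,-0.103,-0.342,1],[-0.489,-0.04,-0.244,-0.132,-0.103,-0.342,1],[-0.489,-0.04,-0.244,-0.132,-0.103,-0.342,1]]]}}

```text
time: 6.45
position: [0.5117, -0.0393, 0.2727]
tcp_rot: [[-0.847, 0.243, 0.474], [0.294, 0.955, 0.036], [-0.444, 0.169, -0.88]]
force: [-0.7, 0.8, -2.8]
width: 0.0197
finger_force: 50.0
```

```bash
cat >> h.py <<'E'
def tip(st):
    f=np.load("ins.npz");t=st["position"]+st["tcp_rot"][:,2]*f["L"]-f["m"]
    return dict(depth=-(t@f["a"]),ex=t@f["ex"],cy=t@f["cy"],ang=R.from_matrix(f["Ri"].T@st["tcp_rot"]).as_rotvec())
E
python3 - <<'E'
from h import *
s=read_state();print(s["position"],s["joint_positions"],s["dq"],tip(s),s["width"])
p,d=snapshot("wrist");cv2.imwrite("pics/w3.png",p)
f=np.load("ins.npz")
for dep in(-.03,-.008): print(rel(f["m"]-f["a"]*dep+f["a"]*f["L"],f["Ri"]))
E
```

```text
[ 0.51171248 -0.03933089  0.27273651] [-0.27530437 -0.55054379  2.18104848  0.18919043  1.0497349  -1.61265533] [ 0.02638054  0.0064948  -0.02327544  0.01298102 -0.00885266 -0.01117542] {'depth': np.float64(-0.059561262856744894), 'ex': np.float64(-0.0032319819066422605), 'cy': np.float64(-0.0009523559948224695), 'ang': array([0.00209424, 0.00463128, 0.00505996])} 0.01972496872273697
(array([-0.0026,  0.0017,  0.0498]), array([-0.0005, -0.0013, -0.0014]))
(array([-0.0028,  0.0017,  0.0864]), array([-0.0005, -0.0013, -0.0014]))
```

View pics/w3.png

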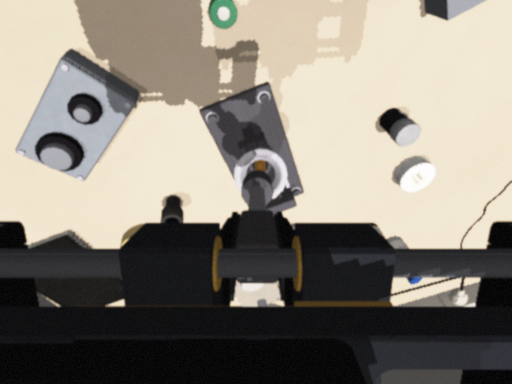

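The key's shaft runs from the gripper to the mouth ring at (261,173), the brass head visible at (259,167) just beyond it: roughly centred. Lower into the lead-in.

{"method": "drive_tool", "body": {"steps": [[[-0.002,0.002,0.03,0,-0.001,-0.001,1],[-0.003,0.002,0.06,0,-0.001,-0.001,1],[-0.003,0.002,0.085,0,-0.001,-0.001,1],[-0.003,0.002,0.1,0,-0.001,-0.001,1],[-0.003,0.002,0.105,0,-0.001,-0.001,1],[-0.003,0.002,0.11,0,-0.001,-0.001,1],[-0.003,0.002,0.115,0,-0.001,-0.001,1],[-0.003,0.002,0.12,0,-0.001,-0.001,1],[-0.003,0.002,0.12,0,-0.001,-0.001,1],[-0.003,0.002,0.12,0,-0.001,-0.001,1]]]}}

```text
time: 7.75
position: [0.5495, -0.0353, 0.2127]
tcp_rot: [[-0.845, 0.235, 0.48], [0.286, 0.957, 0.035], [-0.451, 0.167, -0.877]]
force: [-0.6, 0.0, -2.3]
width: 0.0204
finger_force: 50.0
```

```bash
python3 - <<'E'
from h import *
s=read_state();f=np.load("ins.npz");F=s["force"];print(tip(s),"F ex,cy,a",F@f["ex"],F@f["cy"],F@f["a"],s["wrist_torque"])
for dep in(.055,.062): print(rel(f["m"]-f["a"]*dep+f["a"]*f["L"],f["Ri"]))
print(s["tcp_rot"].T@np.c_[f["ex"],f["cy"]])
E
```

```text
{'depth': np.float64(0.011396129036287143), 'ex': np.float64(0.0021612869959300907), 'cy': np.float64(0.00013646405858399127), 'ang': array([ 0.00046924, -0.00215254, -0.00273275])} F ex,cy,a -1.6320154688500912 0.06881324839895453 -1.6769034725502865 [ 0.03419328  0.37667052 -0.01162484]
(array([ 0.003 , -0.0015,  0.0727]), array([-0.0001,  0.0007,  0.0009]))
(array([ 0.003 , -0.0015,  0.0843]), array([-0.0001,  0.0007,  0.0009]))
[[-0.93685402  0.34971406]
 [ 0.34971578  0.93685572]
 [ 0.00185089 -0.00119492]]
```

{"method": "drive_tool", "body": {"steps": [[[0.003,-0.0015,0,0,0.001,0.001,1],[0.003,-0.0015,0.005,0,0.001,0.001,1],[0.003,-0.0015,0.012,0,0.001,0.001,1],[0.003,-0.0015,0.02,0,0.001,0.001,1],[0.003,-0.0015,0.028,0,0.001,0.001,1],[0.003,-0.0015,0.036,0,0.001,0.001,1],[0.003,-0.0015,0.044,0,0.001,0.001,1],[0.003,-0.0015,0.05,0,0.001,0.001,1],[0.003,-0.0015,0.05,0,0.001,0.001,1],[0.003,-0.0015,0.05,0,0.001,0.001,1]]]}}

```text
time: 9.0
position: [0.5622, -0.0345, 0.1854]
tcp_rot: [[-0.846, 0.238, 0.477], [0.289, 0.957, 0.036], [-0.448, 0.169, -0.878]]
force: [-0.2, 0.5, -2.6]
width: 0.0196
finger_force: 50.0
```

```bash
cat >> h.py <<'E'
def rep(deps):
    s=read_state();f=np.load("ins.npz");F=s["force"]
    print(tip(s),"F ex,cy,a",np.round([F@f["ex"],F@f["cy"],F@f["a"]],1),"T",(s["tcp_rot"].T@s["wrist_torque"]).round(3),"w",s["width"],s["finger_force"],s["joint_positions"][5],s["time"])
    for dep in deps: print(dep,rel(f["m"]-f["a"]*dep+f["a"]*f["L"],f["Ri"]))
E
python3 - <<'E'
from h import *
rep([.06,.075])
E
```

```text
{'depth': np.float64(0.04141932212223233), 'ex': np.float64(-0.00014152418950240858), 'cy': np.float64(9.045414355172518e-05), 'ang': array([0.00042844, 0.00111197, 0.00023515])} F ex,cy,a [-1.4  0.6 -2.2] T [0.09  0.417 0.06 ] w 0.019579164391494316 49.979671239852905 -1.618035013571882 9.0
0.06 (array([-0.0001, -0.0001,  0.031 ]), array([-0.0001, -0.0004, -0.0001]))
0.075 (array([-0.0001, -0.0001,  0.056 ]), array([-0.0001, -0.0004, -0.0001]))
```

{"method": "drive_tool", "body": {"steps": [[[0,0,0.01,0,0,0,1],[0,0,0.02,0,0,0,1],[0,0,0.03,0,0,0,1],[0,0,0.037,0,0,0,1],[0,0,0.043,0,0,0,1],[0,0,0.048,0,0,0,1],[0,0,0.052,0,0,0,1],[0,0,0.056,0,0,0,1],[0,0,0.056,0,0,0,1],[0,0,0.056,0,0,0,1]]]}}

```text
time: 10.25
position: [0.5782, -0.0332, 0.1558]
tcp_rot: [[-0.846, 0.238, 0.477], [0.289, 0.957, 0.036], [-0.448, 0.169, -0.878]]
force: [-0.0, 1.8, -2.7]
width: 0.02
finger_force: 50.0
```

```bash
python3 -c "
from h import *
rep([.082])"
```

```text
{'depth': np.float64(0.07505533676221707), 'ex': np.float64(-0.00021147243216435374), 'cy': np.float64(0.0002007708709526752), 'ang': array([0.00026791, 0.00115972, 0.00033576])} F ex,cy,a [-1.2  1.8 -2.4] T [-0.121  0.392  0.045] w 0.0200250573082743 49.97969448566437 -1.6230177355632196 10.25
0.082 (array([-0.0002, -0.0002,  0.0116]), array([-0.0001, -0.0004, -0.0001]))
```

{"method": "drive_tool", "body": {"steps": [[[0,0,0.003,0,0,0,1],[0,0,0.006,0,0,0,1],[0,0,0.008,0,0,0,1],[0,0,0.01,0,0,0,1],[0,0,0.011,0,0,0,1],[0,0,0.011,0,0,0,1],[0,0,0.011,0,0,0,1],[0,0,0.011,0,0,0,1],[0,0,0.011,0,0,0,1],[0,0,0.011,0,0,0,1]]]}}

```text
time: 11.5
position: [0.5816, -0.0327, 0.1503]
tcp_rot: [[-0.846, 0.238, 0.478], [0.29, 0.956, 0.037], [-0.448, 0.17, -0.878]]
force: [0.2, 5.5, 0.7]
width: 0.02
finger_force: 50.0
```

```bash
python3 -c "
from h import *
rep([.082])"
```

```text
{'depth': np.float64(0.08158247036541572), 'ex': np.float64(0.00023992731744927118), 'cy': np.float64(0.0005235860320869205), 'ang': array([-0.00049878,  0.00060276,  0.00072058])} F ex,cy,a [0.9 5.4 0.3] T [-1.716  0.222  0.016] w 0.020030109149053506 49.98214066028595 -1.624276721585646 11.5
0.082 (array([ 0.0002, -0.0009,  0.0007]), array([ 0.0002, -0.0002, -0.0002]))
```

{"method": "drive_tool", "body": {"steps": [[[0.0006,0.0016,0,0,0,0.03,1],[0.0006,0.0016,0,0,0,0.07,1],[0.0006,0.0016,0,0,0,0.11,1],[0.0006,0.0016,0,0,0,0.15,1],[0.0006,0.0016,0,0,0,0.19,1],[0.0006,0.0016,0,0,0,0.23,1],[0.0006,0.0016,0,0,0,0.27,1],[0.0006,0.0016,0,0,0,0.31,1],[0.0006,0.0016,0,0,0,0.34,1],[0.0006,0.0016,0,0,0,0.34,1]]]}}

```text
time: 12.75
position: [0.5817, -0.032, 0.1503]
tcp_rot: [[-0.2, 0.855, 0.478], [0.977, 0.208, 0.036], [-0.069, 0.475, -0.878]]
force: [2.1, 4.3, -1.0]
width: 0.0197
finger_force: 50.0
```

```bash
python3 -c "
from h import *
rep([])"
```

```text
{'depth': np.float64(0.08162536972617898), 'ex': np.float64(0.00047001235953643894), 'cy': np.float64(0.000997506591172379), 'ang': array([ 9.35347826e-05, -3.77272571e-04,  1.06726502e+00])} F ex,cy,a [ 1.7  4.2 -2.1] T [-0.799  1.12  -0.056] w 0.019729293741624153 49.97961938381195 -0.5543124440774075 12.75
```

{"method": "drive_tool", "body": {"steps": [[[0.0006,0.0008,0,0,0,0.015,1],[0.0006,0.0008,0,0,0,0.03,1],[0.0006,0.0008,0,0,0,0.045,1],[0.0006,0.0008,0,0,0,0.06,1],[0.0006,0.0008,0,0,0,0.07,1],[0.0006,0.0008,0,0,0,0.08,1],[0.0006,0.0008,0,0,0,0.09,1],[0.0006,0.0008,0,0,0,0.1,1],[0.0006,0.0008,0,0,0,0.1,1],[0.0006,0.0008,0,0,0,0.1,1]]]}}

```text
time: 14.0
position: [0.5817, -0.0317, 0.1503]
tcp_rot: [[0.075, 0.876, 0.477], [0.994, -0.105, 0.036], [0.081, 0.472, -0.878]]
force: [2.4, 2.0, 0.8]
width: 0.0197
finger_force: 50.0
```

```bash
python3 -c "
from h import *
rep([])"
```

```text
{'depth': np.float64(0.08164704922313301), 'ex': np.float64(0.00034430035361987076), 'cy': np.float64(0.00130799014050704), 'ang': array([1.06948567e-03, 1.03639946e-04, 1.38235771e+00])} F ex,cy,a [ 2.7  1.8 -0.5] T [-0.445  0.465 -0.126] w 0.019725235101037568 49.98208701610565 -0.2373985799027089 14.0
```

Torque is still at friction level; push on into the stop.

{"method": "drive_tool", "body": {"steps": [[[0,0,0,0,0,0.01,1],[0,0,0,0,0,0.02,1],[0,0,0,0,0,0.03,1],[0,0,0,0,0,0.04,1],[0,0,0,0,0,0.05,1],[0,0,0,0,0,0.05,1],[0,0,0,0,0,0.05,1],[0,0,0,0,0,0.05,1],[0,0,0,0,0,0.05,1],[0,0,0,0,0,0.05,1]]]}}

```text
time: 15.25
position: [0.5817, -0.0316, 0.1503]
tcp_rot: [[0.211, 0.853, 0.477], [0.965, -0.259, 0.036], [0.154, 0.453, -0.878]]
force: [2.0, 0.9, -0.2]
width: 0.0199
finger_force: 50.0
```

```bash
python3 -c "
from h import *
rep([])"
```

```text
{'depth': np.float64(0.08165900412645256), 'ex': np.float64(0.0002816392640401194), 'cy': np.float64(0.0014132771929905243), 'ang': array([1.12971469e-03, 2.72169093e-04, 1.53962486e+00])} F ex,cy,a [ 1.8  0.8 -1.2] T [-0.665  0.106 -0.403] w 0.019934486439421074 49.99661922454834 -0.08020666596006755 15.25
```

{"method": "drive_tool", "body": {"steps": [[[0,0,0,0,0,0.01,1],[0,0,0,0,0,0.02,1],[0,0,0,0,0,0.025,1],[0,0,0,0,0,0.025,1],[0,0,0,0,0,0.025,1],[0,0,0,0,0,0.025,1],[0,0,0,0,0,0.025,1],[0,0,0,0,0,0.025,1],[0,0,0,0,0,0.025,1],[0,0,0,0,0,0.025,1]]]}}

```text
time: 16.5
position: [0.5817, -0.0316, 0.1503]
tcp_rot: [[0.277, 0.834, 0.477], [0.942, -0.334, 0.036], [0.19, 0.439, -0.878]]
force: [3.3, -1.1, 1.0]
width: 0.0198
finger_force: 50.0
```

```bash
python3 -c "
from h import *
rep([])"
```

```text
{'depth': np.float64(0.08165435009243047), 'ex': np.float64(0.0002674370985682648), 'cy': np.float64(0.001482572721979373), 'ang': array([1.11483202e-03, 3.44013204e-04, 1.61826753e+00])} F ex,cy,a [ 3.3 -1.4 -0.7] T [-0.923  0.119 -0.495] w 0.01982025872917892 50.012860894203186 -0.0016000235710463644 16.5
```

The torque climbed from 0.1 to 0.5 N m with the angle, so the screw is at its stop. Unload slightly and withdraw along the axis.

{"method": "drive_tool", "body": {"steps": [[[0,0,0,0,0,-0.02,1],[0,0,0,0,0,-0.04,1],[0,0,-0.01,0,0,-0.04,1],[0,0,-0.025,0,0,-0.04,1],[0,0,-0.05,0,0,-0.04,1],[0,0,-0.09,0,0,-0.04,1],[0,0,-0.13,0,0,-0.04,1],[0,0,-0.18,0,0,-0.04,1],[0,0,-0.24,0,0,-0.04,1],[0,0,-0.24,0,0,-0.04,1]]]}}

```text
time: 17.75
position: [0.5123, -0.0367, 0.2778]
tcp_rot: [[0.171, 0.862, 0.477], [0.976, -0.214, 0.036], [0.134, 0.46, -0.878]]
force: [-0.4, 0.6, -3.0]
width: 0.0196
finger_force: 50.0
```

```bash
python3 - <<'E'
from h import *
rep([])
s=read_state();print(s["position"])
p,d=snapshot("wrist");c=cam("wrist",s);np.savez("w4.npz",p=p,d=d,o=c[1],R=c[2])
f=np.load("ins.npz")
uv=proj([f["m"]],*c)[0].astype(int);print(uv)
u,v=uv
im=np.zeros((384,800,3),np.uint8);im[:,:512]=p;im[:288,512:]=cv2.resize(p[v-36:v+36,u-36:u+36],(288,288),interpolation=cv2.INTER_CUBIC);cv2.imwrite("pics/w4.png",im)
h=.185;Rt=f["Rpick"];pk=f["pick"].copy();pk[:2]=[.4812,.2525]
for z in(.25,.20,.1315): 
  q=pk.copy();q[2]=z;print(z,rel(q,Rt,s))
E
```

```text
{'depth': np.float64(-0.0636331502950416), 'ex': np.float64(0.00036894664203849245), 'cy': np.float64(0.0016868403042769409), 'ang': array([6.74903661e-04, 4.36401079e-04, 1.49367855e+00])} F ex,cy,a [-1.8  0.7 -2.5] T [ 0.408 -0.203 -0.016] w 0.019575472123831962 49.98082458972931 -0.11663082463638005 17.75
[ 0.51226152 -0.03669016  0.27778661]
[256 172]
0.25 (array([ 0.4554, -0.1692,  0.0335]), array([ 0.1599, -0.0135, -0.1231]))
0.2 (array([ 0.4442, -0.2076,  0.1066]), array([ 0.1599, -0.0135, -0.1231]))
0.1315 (array([ 0.429 , -0.26  ,  0.2069]), array([ 0.1599, -0.0135, -0.1231]))
```

View pics/w4.png

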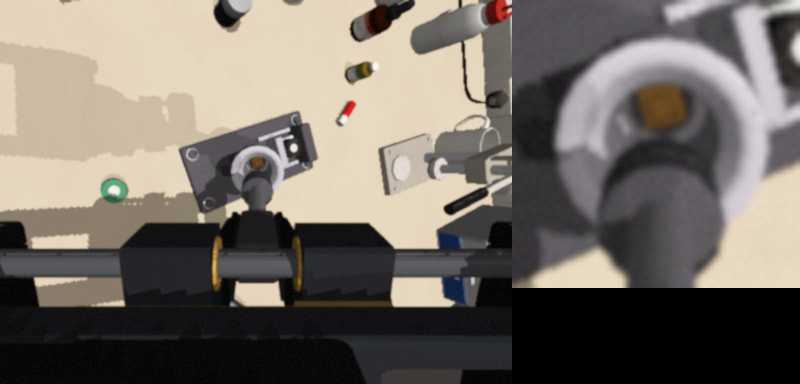

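The key is out and held straight; the brass head shows at about (258,161), its edges nearly parallel to the clamp's. I check its angle on its own plane.

```bash
python3 - <<'E'
from h import *
f=np.load("ins.npz");K=camera_info("wrist")["intrinsics"]
for n in("w1.npz","w4.npz"):
    w=np.load(n);p=w["p"];c=(K,w["o"],w["R"])
    O=f["m"]-.0685*f["a"]
    # warp head plane, 0.1mm/px
    S=0.0001;N=400
    g=[O+f["ex"]*x+f["cy"]*y for x,y in((-.02,.02),(.02,.02),(.02,-.02),(-.02,-.02))]
    H=cv2.getPerspectiveTransform(proj(np.array(g),*c).astype(np.float32),np.float32([[0,0],[N,0],[N,N],[0,N]]))
    im=cv2.warpPerspective(p,H,(N,N),flags=cv2.INTER_CUBIC)
    hs=cv2.cvtColor(im,cv2.COLOR_BGR2HSV);b=((hs[...,0]>8)&(hs[...,0]<30)&(hs[...,1]>110)&(hs[...,2]>50)).astype(np.uint8)
    k,_=cv2.findContours(b,cv2.RETR_EXTERNAL,cv2.CHAIN_APPROX_NONE);k=max(k,key=cv2.contourArea)
    print(n,cv2.minAreaRect(k),cv2.contourArea(k),cv2.approxPolyDP(k,12,True).reshape(-1,2).tolist())
E
```

```text
w1.npz ((211.16790771484375, 194.79856872558594), (152.72743225097656, 155.09902954101562), 21.991130828857422) 21939.0 [[170, 107], [125, 237], [257, 280], [299, 155]]
w4.npz ((213.42800903320312, 184.15176391601562), (156.56948852539062, 147.96128845214844), 3.5763344764709473) 20412.5 [[150, 115], [142, 239], [172, 255], [276, 251], [293, 166], [279, 137], [211, 110]]
```

{"method": "drive_tool", "body": {"steps": [[[0.455,-0.17,0.033,0.16,-0.0135,-0.123,1],[0.455,-0.17,0.033,0.16,-0.0135,-0.123,1],[0.455,-0.17,0.033,0.16,-0.0135,-0.123,1],[0.455,-0.17,0.033,0.16,-0.0135,-0.123,1],[0.455,-0.17,0.033,0.16,-0.0135,-0.123,1],[0.455,-0.17,0.033,0.16,-0.0135,-0.123,1],[0.455,-0.17,0.033,0.16,-0.0135,-0.123,1],[0.455,-0.17,0.033,0.16,-0.0135,-0.123,1],[0.455,-0.17,0.033,0.16,-0.0135,-0.123,1],[0.455,-0.17,0.033,0.16,-0.0135,-0.123,1]]]}}

```text
time: 19.05
position: [0.4812, 0.2516, 0.2489]
tcp_rot: [[-0.187, 0.982, -0.002], [0.982, 0.187, 0.0], [0.001, -0.002, -1.0]]
force: [0.1, 0.3, -2.3]
width: 0.02
finger_force: 50.0
```

```bash
python3 - <<'E'
from h import *
s=read_state();f=np.load("ins.npz");print(s["position"],s["tcp_rot"][:,2],s["dq"].round(3))
for z in(.19,.1305): print(rel([.4812,.2525,z],f["Rpick"],s))
# picture of the held key: where's its tip
p,d=snapshot("wrist");c=cam("wrist",s);print(proj([s["position"]+s["tcp_rot"][:,2]*.12],*c)); cv2.imwrite("pics/w5.png",p)
E
```

```text
[0.48120452 0.25156897 0.24893422] [-2.11180088e-03  1.24683283e-04 -9.99997762e-01] [ 0.004  0.001 -0.001 -0.001 -0.002  0.001]
(array([0.0015, 0.0005, 0.0982]), array([-0.0001,  0.0001, -0.0002]))
(array([0.0014, 0.0007, 0.1974]), array([-0.0001,  0.0001, -0.0002]))
[[256.61270494 183.02160602]]
```

View pics/w5.png

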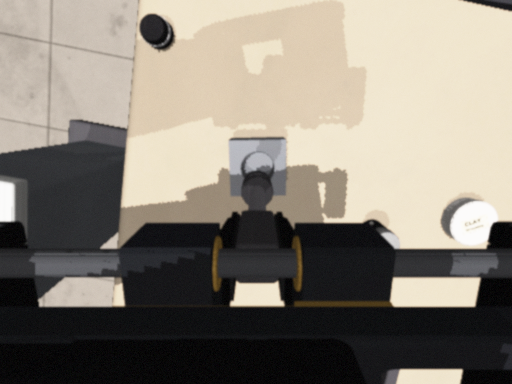

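The key hangs straight, its socket at (257,187), directly above the pocket seen at (258,165) further below. Lower it in.

{"method": "drive_tool", "body": {"steps": [[[0.001,0.0005,0.04,0,0,0,1],[0.001,0.0005,0.09,0,0,0,1],[0.001,0.0005,0.13,0,0,0,1],[0.001,0.0005,0.16,0,0,0,1],[0.001,0.0005,0.18,0,0,0,1],[0.001,0.0005,0.19,0,0,0,1],[0.001,0.0005,0.195,0,0,0,1],[0.001,0.0005,0.199,0,0,0,1],[0.001,0.0005,0.199,0,0,0,1],[0.001,0.0005,0.199,0,0,0,1]]]}}

```text
time: 20.35
position: [0.4811, 0.253, 0.1297]
tcp_rot: [[-0.188, 0.982, -0.002], [0.982, 0.188, 0.0], [0.001, -0.002, -1.0]]
force: [0.2, -0.0, -2.9]
width: 0.0198
finger_force: 50.0
```

```bash
python3 -c "
from h import *
s=read_state();print(s['position'],s['force'])"
```

```text
[0.48109111 0.25298803 0.12966479] [ 0.22518615 -0.0108232  -2.89502459]
```

{"method": "drive_tool", "body": {"steps": [[[0,0,0.001,0,0,0,1],[0,0,0.002,0,0,0,1],[0,0,0.0025,0,0,0,1],[0,0,0.0025,0,0,0,1],[0,0,0.0025,0,0,0,0.5],[0,0,0.0025,0,0,0,0.2],[0,0,0.0025,0,0,0,0],[0,0,0.0025,0,0,0,0],[0,0,0.0025,0,0,0,0],[0,0,0.0025,0,0,0,0]]]}}

```text
time: 21.6
position: [0.4808, 0.2529, 0.1277]
tcp_rot: [[-0.188, 0.982, -0.003], [0.982, 0.188, -0.0], [0.0, -0.003, -1.0]]
force: [0.4, 0.2, -0.0]
width: 0.0478
finger_force: 0.0
```

{"method": "drive_tool", "body": {"steps": [[[0,0,0,0,0,0,0],[0,0,0,0,0,0,0],[0,0,0,0,0,0,0],[0,0,-0.03,0,0,0,0],[0,0,-0.07,0,0,0,0],[0,0,-0.12,0,0,0,0],[0,0,-0.2,0,0,0,0],[0,0,-0.2,0,0,0,0],[0,0,-0.2,0,0,0,0],[0,0,-0.2,0,0,0,0]]]}}

```text
time: 22.85
position: [0.4804, 0.2526, 0.2463]
tcp_rot: [[-0.188, 0.982, -0.005], [0.982, 0.188, -0.001], [-0.0, -0.005, -1.0]]
force: [-0.7, 0.6, -0.4]
width: 0.0476
finger_force: 0.0
```

```bash
python3 - <<'E'
from h import *
s=read_state();p,d=snapshot("wrist");c=cam("wrist",s);print(s["position"],s["width"],s["time"])
P=cloud(d,*c);near=np.hypot(P[...,0]-.481,P[...,1]-.252)<.03
q=P[near&(P[...,2]>.16)];print(len(q),np.median(q[:,2]),cv2.minAreaRect((q[:,:2]*1000).astype(np.float32)))
cv2.imwrite("pics/w6.png",p)
S=np.array([.491,-.1928]);L=np.array([.5298,-.2505])
u=(L-S)/np.linalg.norm(L-S);print(np.linalg.norm(L-S),u)
# view pose above the control box, tool down, yaw neutral
h=-.2;Rt=np.array([[-np.sin(h),np.cos(h),0],[np.cos(h),np.sin(h),0],[0,0,-1]])
print(rel([.50,-.235,.2],Rt,s))
E
```

```text
[0.4803944  0.25257356 0.24625367] 0.04756804237307638 22.85
18810 0.3630686494876991 ((479.43658447265625, 260.5547180175781), (56.14012908935547, 42.15462875366211), 10.705155372619629)
0.06953222274600464 [ 0.55801467 -0.82983109]
(array([-0.8043, -0.1201,  0.0778]), array([-0.0016,  0.0003,  0.1238]))
```

{"method": "drive_tool", "body": {"steps": [[[-0.1,-0.015,0,0,0,0.02,1],[-0.804,-0.12,0.078,0,0,0.124,1],[-0.804,-0.12,0.078,0,0,0.124,1],[-0.804,-0.12,0.078,0,0,0.124,1],[-0.804,-0.12,0.078,0,0,0.124,1],[-0.804,-0.12,0.078,0,0,0.124,1],[-0.804,-0.12,0.078,0,0,0.124,1],[-0.804,-0.12,0.078,0,0,0.124,1],[-0.804,-0.12,0.078,0,0,0.124,1],[-0.804,-0.12,0.078,0,0,0.124,1]]]}}

```text
time: 24.15
position: [0.5004, -0.2339, 0.1999]
tcp_rot: [[0.2, 0.98, -0.004], [0.98, -0.2, 0.001], [0.001, -0.004, -1.0]]
force: [0.4, -0.2, -0.1]
width: 0.0006
finger_force: 0.0
```

```bash
python3 - <<'E'
from h import *
s=read_state();p,d=snapshot("wrist");c=cam("wrist",s);print(s["position"],s["width"],s["time"],s["joint_positions"])
P=cloud(d,*c);ctr=np.array([.5104,-.2218])
m=(np.hypot(P[...,0]-ctr[0],P[...,1]-ctr[1])<.08)&(abs(P[...,2]-.0615)<.004)
n,l,st,ce=cv2.connectedComponentsWithStats(m.astype(np.uint8))
for i in range(1,n):
    if st[i,4]>30:
        q=P[l==i];print("btn",st[i,4],ce[i],q.mean(0).round(4),cv2.minEnclosingCircle((q[:,:2]*1000).astype(np.float32)),st[i])
cv2.imwrite("pics/w7.png",p)
p,d=snapshot("top");c=cam("top");P=cloud(d,*c)
near=np.hypot(P[...,0]-.481,P[...,1]-.255)<.06
for z0,z1 in((.155,.185),(.05,.3)):
    q=P[near&(P[...,2]>z0)&(P[...,2]<z1)];print(len(q),q.mean(0),q[:,2].max(),cv2.minAreaRect((q[:,:2]*1000).astype(np.float32)))
E
```

```text
[ 0.50043945 -0.23387797  0.19992867] 0.000617255338732646 24.15 [-5.33888368e-01 -7.94146226e-02  1.88195828e+00 -9.29102060e-04
  1.34339377e+00 -3.32640427e-01]
btn 241 [240.89211618 145.49377593] [ 0.4918 -0.1968  0.0619] ((491.6227111816406, -197.08282470703125), 8.885334014892578) [233 137  17  18 241]
btn 785 [288.78853503 192.56942675] [ 0.5303 -0.2542  0.062 ] ((530.4934692382812, -255.29054260253906), 17.04007911682129) [273 177  33  32 785]
84 [0.48019268 0.25356255 0.17010974] 0.17523704420371566 ((480.1907043457031, 254.12069702148438), (19.790000915527344, 19.444290161132812), 9.07305908203125)
140 [0.48021169 0.2512572  0.14685463] 0.17523704420371566 ((481.8702392578125, 245.41148376464844), (19.904008865356445, 37.248451232910156), 10.193947792053223)
```

View pics/w7.png

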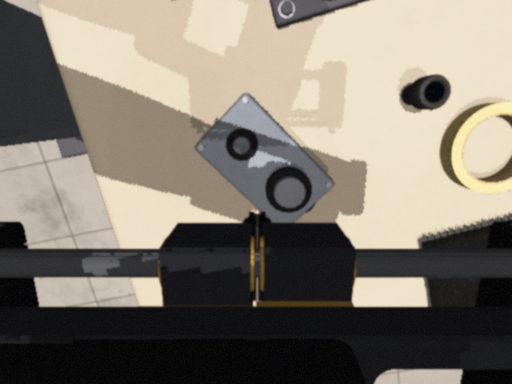

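The small button is at (241,145), the large at (289,190), both clear of the closed fingers. Press the small one first.

{"method": "drive_tool", "body": {"steps": [[[0.0575,-0.026,0.06,0,0,0,1],[0.0575,-0.026,0.14,0,0,0,1],[0.0575,-0.026,0.19,0,0,0,1],[0.0575,-0.026,0.215,0,0,0,1],[0.0575,-0.026,0.225,0,0,0,1],[0.0575,-0.026,0.233,0,0,0,1],[0.0575,-0.026,0.24,0,0,0,1],[0.0575,-0.026,0.243,0,0,0,1],[0.0575,-0.026,0.243,0,0,0,1],[0.0575,-0.026,0.243,0,0,0,1]]]}}

```text
time: 25.5
position: [0.4931, -0.1978, 0.0562]
tcp_rot: [[0.2, 0.98, -0.0], [0.98, -0.2, -0.001], [-0.001, -0.0, -1.0]]
force: [1.5, 2.1, 5.6]
width: 0.0002
finger_force: 2.8
```

{"method": "drive_tool", "body": {"steps": [[[0,0,0.001,0,0,0,1],[0,0,0.002,0,0,0,1],[0,0,0.003,0,0,0,1],[0,0,0.004,0,0,0,1],[0,0,0.004,0,0,0,1],[0,0,0.004,0,0,0,1],[0,0,0.004,0,0,0,1],[0,0,0.004,0,0,0,1],[0,0,0.004,0,0,0,1],[0,0,0.004,0,0,0,1]]]}}

```text
time: 26.75
position: [0.4933, -0.1979, 0.056]
tcp_rot: [[0.199, 0.98, -0.001], [0.98, -0.199, -0.0], [-0.001, -0.001, -1.0]]
force: [-3.5, 5.3, 17.2]
width: 0.0001
finger_force: 8.9
```

The button bottomed out (17 N without further travel). Raise, and go over the large one.

{"method": "drive_tool", "body": {"steps": [[[0,0,-0.03,0,0,0,1],[0,0,-0.075,0,0,0,1],[0,0,-0.075,0,0,0,1],[0,0,-0.075,0,0,0,1],[-0.04,0.04,-0.075,0,0,0,1],[-0.08,0.079,-0.075,0,0,0,1],[-0.08,0.079,-0.075,0,0,0,1],[-0.08,0.079,-0.04,0,0,0,1],[-0.08,0.079,-0.03,0,0,0,1],[-0.08,0.079,-0.03,0,0,0,1]]]}}

```text
time: 28.0
position: [0.5277, -0.2528, 0.0688]
tcp_rot: [[0.199, 0.98, -0.005], [0.98, -0.199, 0.002], [0.001, -0.006, -1.0]]
force: [-0.7, 0.1, 0.6]
width: 0.0006
finger_force: 0.0
```

{"method": "drive_tool", "body": {"steps": [[[0,0,0.01,0,0,0,1],[0,0,0.015,0,0,0,1],[0,0,0.02,0,0,0,1],[0,0,0.024,0,0,0,1],[0,0,0.027,0,0,0,1],[0,0,0.029,0,0,0,1],[0,0,0.03,0,0,0,1],[0,0,0.03,0,0,0,1],[0,0,0.03,0,0,0,1],[0,0,0.03,0,0,0,1]]]}}

```text
time: 29.25
position: [0.5292, -0.254, 0.056]
tcp_rot: [[0.199, 0.98, -0.003], [0.98, -0.199, 0.0], [-0.0, -0.003, -1.0]]
force: [-9.1, 6.6, 19.0]
width: 0.0004
finger_force: 9.4
```

Large button bottomed out as well. Lift away and check everything.

{"method": "drive_tool", "body": {"steps": [[[0,0,-0.03,0,0,0,1],[0,0,-0.1,0,0,0,1],[0,0,-0.2,0,0,0,1],[0,0,-0.25,0,0,0,1],[0,0,-0.25,0,0,0,1],[0,0,-0.25,0,0,0,1],[0,0,-0.25,0,0,0,1],[0,0,-0.25,0,0,0,1],[0,0,-0.25,0,0,0,1],[0,0,-0.25,0,0,0,1]]]}}

```text
time: 30.5
position: [0.5294, -0.254, 0.2024]
tcp_rot: [[0.199, 0.98, -0.003], [0.98, -0.199, 0.0], [-0.0, -0.003, -1.0]]
force: [0.4, 0.0, 0.1]
width: 0.0003
finger_force: 0.0
```

```bash
python3 - <<'E'
from h import *
s=read_state();print(s["position"],s["time"],s["force"])
p,d=snapshot("wrist");c=cam("wrist",s);P=cloud(d,*c)
for b in((.4918,-.197),(.5303,-.2545)):
    q=P[(np.hypot(P[...,0]-b[0],P[...,1]-b[1])<.006)&(P[...,2]<.1)];print("btn z",np.median(q[:,2]),len(q))
p,d=snapshot("top");cv2.imwrite("pics/top2.png",p);P=cloud(d,*cam("top"))
for n,xy in(("can",(.660,.188)),("eyep",(.690,-.180)),("mount",(.4497,-.0146)),("key",(.480,.254))):
    q=P[(np.hypot(P[...,0]-xy[0],P[...,1]-xy[1])<.035)&(P[...,2]>(.012 if n!="key" else .155))];print(n,q.mean(0).round(4),len(q))
E
```

```text
[ 0.52935593 -0.25397485  0.20238569] 30.5 [0.38925509 0.01312612 0.08925866]
btn z 0.06213918783811809 116
btn z 0.06222767194132231 104
can [0.6592 0.1866 0.0499] 188
eyep [ 0.6892 -0.1792  0.0465] 155
mount [ 0.4617 -0.0171  1.1555] 869
key [0.4805 0.2535 0.1699] 85
```

```bash
python3 -c "
from cell import *
print(close_job())"
```

```text
the job is handed in; nothing more can be done
None
```

The job is handed in at 30.5 s: the screw is tight against its stop, the key is back upright in its stand, and the small then the large button were each pressed fully and came back up; the can and eyepiece are unmoved, and the mount was hidden from the last view but its spot was never approached.

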